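# Load the leaf drill jig with the brass union and hold it pinned shut

### The job

Get the drill jig ready for cross-drilling the large brass union: swap the small brass fitting that lies in the jig's nest with the union in the steel tray, so that the fitting lies in the tray and the union lies seated in the nest. Then swing the jig's hinged leaf shut over the union, and after that push the red-knobbed locating pin, which stands in the blue parking post, down through the hole in the leaf into the steel post below, until its collar sits on the leaf. Finish holding: keep hold of the knob and keep pushing it down so that the leaf stays pressed fully shut against its spring foot, and do not disturb the gauge, the tape or the spanner.

Things in the scene. Friction and masses are not known exactly. Their poses are not given: they have to be found in the camera images.
- jig: leaf drill jig, fixed during the job; dark steel base plate 110 x 200 mm, top 18 mm high. Origin on the table; the plate spans x -47..63, y -100..100 mm. +y points to the hinge end, -y to the pin end, z up. Steel pin post 34 x 28 mm at x 0, y -75, top at z 52. Blue parking post 30 x 28 mm at x 44, y -75, top at z 60, with a 12.5 mm hole in which the pin stands at first.
- nest (a point): middle of the nest floor, 18 mm above the table; axes as the jig. The part lies with its long axis along the jig's y. Two rails 4 mm high beside the hexagon leave 25 mm between them, two end stops 9 mm high leave 67 mm between them (y). Room for fingers on the x sides: the rails' outer faces are at x -21.5 and 21.5, then only the flat base plate.
- post_hole (a point): mouth of the pin hole in the steel post, 52 mm above the table, axes as the jig; the vertical hole is 12.5 mm wide and 34 mm deep
- leaf_hinge (a point): middle of the hinge axis on the jig, 58 mm above the table (jig x 0, y 80); the axis runs along the jig's x
- leaf (a joint): angle of the aluminium leaf about the hinge: 0 fully shut and level, grows as it opens upward, 1.57 upright, above that it leans back beyond the hinge (stop 1.95). Plate 44 mm wide, 12 mm thick, hinge axis in its mid-plane, 0.25 kg. Stiff, damped hinge (0.055 N m): it stays put near upright and sinks shut by its own weight in about 2 s once below about 1.25 rad
- leaf_hole (a point): middle of the 13 mm pin hole on the leaf's upper face (upper when shut), 155 mm from the hinge axis; shut it lies over the post hole, 64 mm above the table. Its axes are the leaf's (z up when shut).
- leaf_tip (a point): end of the leaf's thumb tab, mid-thickness, 187 mm from the hinge axis (the full-width plate ends at 176 mm). Starts about 240 mm above the table
- bush_foot (a point): lower face of the 15 mm brass bush foot under the leaf, 75 mm from the hinge axis. It is sprung: it lands on the union's hexagon and keeps the leaf 0.03 to 0.04 rad from shut (5 to 6 mm high at the pin hole) until the leaf is pressed down; about 4 to 8 N at the pin hole shuts it
- pin: locating pin, 60 g; origin at the tip of its shank, z along it toward the knob. Steel shank 10 mm wide and 40 mm long with a tapered tip, then a collar 25 mm wide and 4 mm thick (z 40..44), then a round red knob 18 mm wide (z 44..76), to be gripped from above. Fully home its tip is 24 mm above the table.
- fitting: small brass flare fitting, 60 g: lies along its y axis, 50 mm long, hexagon in the middle 25 mm wide (x) and 22 mm high, 16 mm long; origin at the middle of its underside. Starts in the nest.
- union: large brass union, 75 g: lies along its y axis, 62 mm long, hexagon in the middle 31 mm wide (x) and 28 mm high, 20 mm long, the threaded ends 24 and 19 mm wide; origin at the middle of its underside. It may lie either way round in the nest. Starts in the +y half of the tray.
- tray: shallow steel parts tray, fixed, 136 x 164 mm (x, y) outside, 16 mm high, wall and floor 3 mm; origin under its middle. Its -y half is empty at first. Beyond the gap between tray and jig stands a big oil burner, 200 mm high, whose near corner comes to x = 0.52 m, y = -0.08 m: pass in front of it or above it
- gauge: round black pressure gauge with brass stem, lying, 97 x 67 x 28 mm; bystander, origin at the middle of its underside
- ptfe: white roll of thread tape with blue core, 52 mm wide, 13 mm high; bystander
- spanner: short combination spanner, 24 x 149 x 6 mm, lying along its y axis; bystander

How it is judged (in metres and radians):
On the way, in this order (a step that is already met when the one before it is completed fails the run):
1. the fitting lies in the tray and the union lies seated in the nest, both let go, the leaf still open (x of fitting in the frame of tray between -0.062 and 0.062 m and y of fitting in the frame of tray between -0.076 and 0.076 m and z of fitting in the frame of tray between -0.002 and 0.012 m and contact force between the fingers and fitting below 0.3 N and x of union in the frame of jig between -0.004 and 0.004 m and y of union in the frame of jig between 0 and 0.01 m and z of union in the frame of jig between 0.015 and 0.021 m and angle between the y axis of union and the y axis of jig, either way round below 0.12 rad and angle between union's own y axis and vertical between 1.5 and 1.64 rad and contact force between the fingers and union below 0.3 N and value of joint leaf above 0.5 rad), for 0.2 s.
2. the leaf is swung shut onto the union while the pin is still out of its hole (x of union in the frame of jig between -0.004 and 0.004 m and y of union in the frame of jig between 0 and 0.01 m and z of union in the frame of jig between 0.015 and 0.021 m and angle between the y axis of union and the y axis of jig, either way round below 0.12 rad and angle between union's own y axis and vertical between 1.5 and 1.64 rad and contact force between the fingers and union below 0.3 N and value of joint leaf below 0.08 rad and distance between pin and post_hole above 0.03 m), for 0.2 s.
At the end, for the whole second after the job is handed in: Fitting let go in the tray; union let go in the nest (within 4 to 5 mm, 0.12 rad); pin upright, through leaf and post, tip 24 mm (within 2.5) above the table; fingers hold it (over 3 N) and press it on the leaf (over 2.5 N), the leaf within 0.015 rad of shut through the last second (x of fitting in the frame of tray between -0.062 and 0.062 m and y of fitting in the frame of tray between -0.076 and 0.076 m and z of fitting in the frame of tray between -0.002 and 0.012 m and contact force between the fingers and fitting below 0.3 N and x of union in the frame of jig between -0.004 and 0.004 m and y of union in the frame of jig between 0 and 0.01 m and z of union in the frame of jig between 0.015 and 0.021 m and angle between the y axis of union and the y axis of jig, either way round below 0.12 rad and angle between union's own y axis and vertical between 1.5 and 1.64 rad and contact force between the fingers and union below 0.3 N and x of pin in the frame of jig between -0.003 and 0.003 m and y of pin in the frame of jig between -0.078 and -0.072 m and z of pin in the frame of jig between 0.0215 and 0.0265 m and angle between pin's own z axis and vertical below 0.06 rad and value of joint leaf below 0.015 rad and contact force between the fingers and pin above 3 N and contact force between pin and jig above 2.5 N); the arm keeps its last pose, push and grip.
It fails at once if the gauge moved more than 20 mm (distance of gauge from where it was at the start of the episode above 0.02 m).
It fails at once if the tape moved more than 20 mm (distance of ptfe from where it was at the start of the episode above 0.02 m).
It fails at once if the spanner moved more than 20 mm (distance of spanner from where it was at the start of the episode above 0.02 m).
It also fails if it takes over 72 s, if anything falls off the work surface, if the arm or the gripper's body presses on something with over 40 N, if the wrist force passes 120 N, or if a joint passes its speed limit or range.

### The arm

A 7-joint arm with a two-finger parallel gripper is mounted at the origin on a cart in front of the work surface, level with it; the furniture and walls round the work are solid. World frame = base frame: x ahead of the robot, y to its left, z up, the work surface at z = 0. Lengths are in mm, angles in rad, forces in N, time in s.
With the tool pointing down it reaches from about 425 to 875 mm from the base axis. Payload 8.4 kg.
Tool frame: the origin (TCP) lies midway between the tips of the shut fingers; the grasp point (between the pads) lies 19 mm behind it (grip_point_offset is the distance from the TCP to the grasp point, in mm); z points along the fingers, y is the line along which they close (so a half turn about z gives the same grasp; the last joint's range is limited). The gripper opens to 85 mm and grips with 20 to 120 N. Pads are 22 mm wide; open, the fingers measure 114 mm over their backs; the gripper's body (76 mm by 85 mm) begins 54 mm behind the grasp point. The pads swing forward as they close: fully open they stand 13 mm farther back than shut.
Start: joints at [1.111, 0.333, 0.04, 1.465, -0.013, 1.343, -0.059], TCP at [229.441, -608.129, 231.308] pointing down, gripper open.
Joint ranges: [-2.58, 2.58], [-0.38, 2.09], [-1.3, 1.39], [0.25, 2.4], [-1.5, 4.64], [0.08, 2.09], [-2.65, 2.65]. Speed limits (rad/s): [2.22, 2.22, 2.79, 2.79, 3.14, 3.14, 3.14].

### API

Orientations are given as a 3x3 rotation matrix whose columns are the frame's x, y, z axes.
In Python, from plant import state, get_image, camera_info, finish_job, outline_of, landmark_of, grip_point_offset gives the robot as it stands.
- The arm moves only by the tool move_arm, never from a script. Its argument "series" is a list of rows, each an object of numbers: "grip": the opening, from 0 (shut) to 1 (fully open); "dx", "dy", "dz": the shift along the tool's x, y, z in cm; "ax", "ay", "az": the turn, a rotation vector about the tool's x, y, z in rad. In form: [{"grip": .., "dx": .., "dy": .., "dz": .., "ax": .., "ay": .., "az": ..}, ...]. A call has 1 to 10 rows; each row is the pose to reach, as a shift and turn from the pose commanded when the call began, along the tool's axes at that moment; what a row does not reach only later rows make up. A row lasts 1/10 s, in which the tool goes at most 50 mm and 8.59 degrees, less where a joint would pass 70% of its speed; a pose out of reach is approached as far as the arm can. A call with a gripper value outside its range is refused whole. The fingers move at their own pace and stop on an object; "grip_force" is the grip in N (left out, the last holds). Time passes only in rows, so rows that repeat a pose let the fingers close. It gives the time, the measured TCP pose, the force, the opening and the grip force at its end, in the units of the state.
- state(): the state, without advancing time (a new reading comes with each control period).
- get_image(name): name is "side" or "top" or "wrist"; returns the picture (420x560x3 uint8, red, green, blue); there is no depth.
- camera_info(name): a dict with "fx", "fy", "cx", "cy" (pixels), "extrinsics" (4x4, takes a point from world to camera coordinates). Camera axes: x right, y down, z forward; pixel columns grow to the right and rows downward; lengths in mm; the calibration is good to about 2 mm. A picture is of the moment at which its call begins: read the wrist's pose just before it. camera_info takes no time and is no camera call; for the wrist camera it gives the pose at the moment of the call.
- finish_job(): hands the job in; it is judged then, once.
Trained networks look in the newest picture that a camera, given by its name, has taken for a name from the list of things; names that differ only in an ending like _2 or _b are one class to them, and where a whole thing is asked for, a point or a joint stands for the part that bears it (a point fixed in the world has none). Each returns a list of dicts, best first, with "score" (0 to 1); they miss things now and then, are a little off and sometimes report something else, mostly with a low value. They report only what shows in the picture. A call takes as long as a camera call.
- outline_of(camera, thing): "pixels" (420x560 bool, what is visible of it).
- landmark_of(camera, thing): "location" ([x, y, z] in mm, in world coordinates, good to about 4 mm: a listed point, or the origin of a listed thing).
The state is a dict: "time": time; "joint_pos": joint angles; "qvel": joint speeds; "effort": joint torques, N m; "ee_pos": TCP position; "orientation": TCP orientation; "ft_force": force on the tool from outside, world axes, zero at the start; "ft_torque": the same for the moment, N m; "grip_width": finger opening in mm; "grip_force": force on a finger pad.
Only numpy, scipy, OpenCV 4.12 (cv2) and the standard library are available. Lean on these libraries where they do the work, as an engineer would, in place of code of your own. Each camera call takes 0.05 s, during which the arm holds its last target. There are 200 camera calls.

## Working session

There is one attempt and no reset: what is moved stays moved. The work goes in short steps, Python scripts to look and compute and a tool call to move; the robot and the scene stay as the last step left them, time stands still between calls to the robot, and variables do not carry over. Pictures are saved under pics/ and viewed, at most 10 in all, crops included, and the job is handed in when it is done.

Besides the shell and the picture viewer there is one more tool, called after "Call:" as name(argument=value, ...), one argument or row to a line, values as JSON. move_arm: Moves the arm, as the interface text tells. Its arguments: {"type":"object","properties":{"series":{"type":"array","items":{"type":"object","properties":{"grip":{"type":"number"},"dx":{"type":"number"},"dy":{"type":"number"},"dz":{"type":"number"},"ax":{"type":"number"},"ay":{"type":"number"},"az":{"type":"number"}}}},"grip_force":{"type":"number"}},"required":["series"]}

```bash
mkdir -p pics
cat > h.py <<'E'
import numpy as np, cv2
from plant import *
def lm(cam,things):
    for t in things:
        r=landmark_of(cam,t)
        print(cam,t,[(np.round(d['location'],1).tolist(),round(d['score'],2)) for d in r[:2]])
def snap(cam,name):
    im=get_image(cam); cv2.imwrite(f'pics/{name}.png',im[:,:,::-1]); return im
def st():
    s=state(); print('t',round(s['time'],2),'p',np.round(s['ee_pos'],1),'R',np.round(s['orientation'],3).tolist(),'w',s['grip_width'],'F',np.round(s['ft_force'],1),'gf',s['grip_force']); return s
E
python3 - <<'E'
from h import *
s=st(); print(grip_point_offset() if callable(grip_point_offset) else grip_point_offset)
T=['jig','nest','post_hole','leaf_hinge','leaf_hole','leaf_tip','pin','fitting','union','tray','gauge','ptfe','spanner']
a=snap('top','top0'); lm('top',T)
b=snap('side','side0'); lm('side',T)
st()
E
```

```text
t 0.0 p [ 229.3 -607.8  230.4] R [[0.936, 0.353, -0.001], [0.353, -0.936, 0.001], [-0.0, -0.002, -1.0]] w 85.4335308665037 F [ 0.5 -0.5 -0.4] gf 0.0
18.700000000000003
top jig [([464.4, 153.9, -3.3], 0.73)]
top nest [([464.9, 158.4, 19.7], 0.56), ([399.1, -479.4, 0.9], 0.46)]
top post_hole [([455.2, 78.0, 51.2], 0.88)]
top leaf_hinge [([474.2, 234.2, 60.0], 0.75), ([506.6, -421.3, 3.2], 0.29)]
top leaf_hole [([475.3, 248.2, 210.7], 0.88)]
top leaf_tip [([482.3, 243.7, 242.8], 0.6), ([399.9, -476.5, 2.6], 0.15)]
top pin [([497.5, 75.2, 23.4], 0.4)]
top fitting [([471.7, 160.0, 20.3], 0.47)]
top union [([435.8, -224.7, 4.3], 0.6), ([474.8, 230.5, 59.1], 0.21)]
top tray [([446.1, -257.7, -1.1], 0.7)]
top gauge [([464.2, 365.3, -2.7], 0.89)]
top ptfe [([502.9, -423.0, 3.6], 0.67)]
top spanner [([397.6, -476.8, 0.1], 0.49)]
side jig [([468.2, 154.9, 0.8], 0.96)]
side nest [([461.4, 157.3, 19.5], 0.77)]
side post_hole [([454.8, 78.1, 51.6], 0.93), ([498.9, 71.1, 20.6], 0.47)]
side leaf_hinge [([479.9, 237.0, 57.9], 0.96)]
side leaf_hole [([478.5, 251.6, 212.5], 0.68)]
side leaf_tip [([479.5, 242.4, 245.8], 0.92)]
side pin [([496.7, 74.3, 19.1], 0.66)]
side fitting [([463.1, 156.8, 19.3], 0.52)]
side union [([437.7, -222.4, 0.3], 0.67), ([476.4, 234.2, 58.7], 0.56)]
side tray [([447.5, -261.5, 1.2], 0.71)]
side gauge [([466.8, 364.6, 3.8], 0.77), ([504.6, -423.6, 1.3], 0.23)]
side ptfe [([504.9, -418.9, -1.1], 0.64), ([455.5, 80.0, 48.9], 0.24)]
side spanner [([400.6, -483.4, 0.6], 0.51)]
t 1.4 p [ 229.4 -608.1  231.3] R [[0.936, 0.353, 0.0], [0.353, -0.936, 0.0], [0.0, -0.0, -1.0]] w 85.39679132979344 F [-0.1  0.  -0.2] gf 0.0
```

View pics/top0.png

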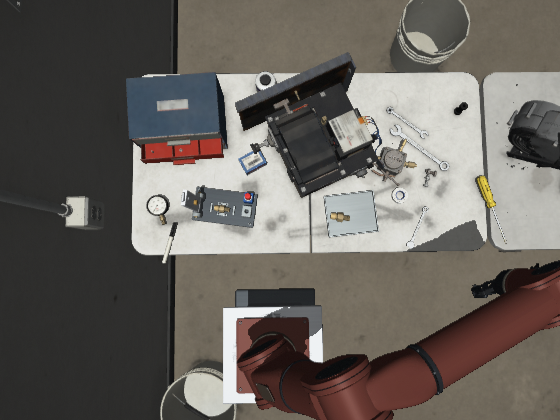

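View pics/side0.png

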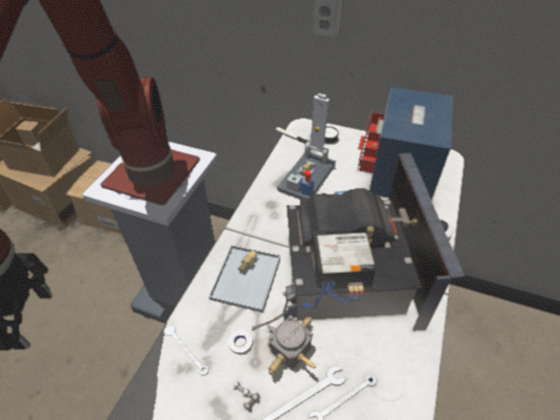

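```bash
cat >> h.py <<'E'
def plan(pos,ang=None,s=None):
    """shift (cm) and turn from now to TCP pos with tool y at world angle ang, tool down"""
    s=s or state(); R=np.array(s['orientation']); d=R.T@(np.array(pos)-np.array(s['ee_pos']))/10
    a=0
    if ang is not None:
        a=ang-np.arctan2(R[1,1],R[0,1]); a=-((a+np.pi)%(2*np.pi)-np.pi)
    print('d',np.round(d,2),'az',round(a,3))
E
python3 - <<'E'
from h import *
from scipy.optimize import least_squares
J=np.array([[0,0],[0,5],[0,-75],[0,80],[44,-75],[0,0],[0,5],[0,-75],[0,80],[44,-75]])
W=np.array([[464.4,153.9],[464.9,158.4],[455.2,78],[474.2,234.2],[497.5,75.2],[468.2,154.9],[461.4,157.3],[454.8,78.1],[479.9,237],[496.7,74.3]])
def f(p):
    c,s=np.cos(p[2]),np.sin(p[2]); return (p[:2]+J@np.array([[c,s],[-s,c]])-W).ravel()
r=least_squares(f,[465,155,-.1],loss='soft_l1'); print(r.x, np.round(f(r.x).reshape(-1,2),1).tolist())
plan([437,-245,230],0)
E
```

```text
[ 4.64329245e+02  1.54090210e+02 -1.31732172e-01] [[-0.1, 0.2], [0.1, 0.6], [-0.7, 1.7], [0.6, -0.8], [0.6, -1.2], [-3.9, -0.8], [3.6, 1.7], [-0.3, 1.6], [-5.1, -3.6], [1.4, -0.3]]
d [ 32.24 -26.65   0.13] az -1.21
```

Call:
move_arm(
  series=[
    {"grip":1,"dx":32.2,"dy":-26.6,"dz":0,"az":-1.21},
    {"grip":1,"dx":32.2,"dy":-26.6,"dz":0,"az":-1.21},
    {"grip":1,"dx":32.2,"dy":-26.6,"dz":0,"az":-1.21},
    {"grip":1,"dx":32.2,"dy":-26.6,"dz":0,"az":-1.21},
    {"grip":1,"dx":32.2,"dy":-26.6,"dz":0,"az":-1.21},
    {"grip":1,"dx":32.2,"dy":-26.6,"dz":0,"az":-1.21},
    {"grip":1,"dx":32.2,"dy":-26.6,"dz":0,"az":-1.21},
    {"grip":1,"dx":32.2,"dy":-26.6,"dz":0,"az":-1.21},
    {"grip":1,"dx":32.2,"dy":-26.6,"dz":0,"az":-1.21},
    {"grip":1,"dx":32.2,"dy":-26.6,"dz":0,"az":-1.21},
  ],
)

```text
schema error: expected keys grip, dx, dy, dz, ax, ay, az
```

Call:
move_arm(
  series=[
    {"grip":1,"dx":32.2,"dy":-26.6,"dz":0,"ax":0,"ay":0,"az":-1.21},
    {"grip":1,"dx":32.2,"dy":-26.6,"dz":0,"ax":0,"ay":0,"az":-1.21},
    {"grip":1,"dx":32.2,"dy":-26.6,"dz":0,"ax":0,"ay":0,"az":-1.21},
    {"grip":1,"dx":32.2,"dy":-26.6,"dz":0,"ax":0,"ay":0,"az":-1.21},
    {"grip":1,"dx":32.2,"dy":-26.6,"dz":0,"ax":0,"ay":0,"az":-1.21},
    {"grip":1,"dx":32.2,"dy":-26.6,"dz":0,"ax":0,"ay":0,"az":-1.21},
    {"grip":1,"dx":32.2,"dy":-26.6,"dz":0,"ax":0,"ay":0,"az":-1.21},
    {"grip":1,"dx":32.2,"dy":-26.6,"dz":0,"ax":0,"ay":0,"az":-1.21},
    {"grip":1,"dx":32.2,"dy":-26.6,"dz":0,"ax":0,"ay":0,"az":-1.21},
    {"grip":1,"dx":32.2,"dy":-26.6,"dz":0,"ax":0,"ay":0,"az":-1.21},
  ],
)

```text
time: 2.4
ee_pos: [438.4, -242.6, 231.7]
orientation: [[-0.005, 1.0, 0.001], [1.0, 0.005, 0.0], [0.0, 0.001, -1.0]]
ft_force: [-0.7, -1.4, -0.2]
grip_width: 85.6
grip_force: 0.0
```

```bash
cat >> h.py <<'E'
def toplane(cam,uv,z):
    c=camera_info(cam); E=np.array(c['extrinsics']); R,t=E[:3,:3],E[:3,3]
    uv=np.atleast_2d(uv).astype(float)
    ray=np.c_[(uv[:,0]-c['cx'])/c['fx'],(uv[:,1]-c['cy'])/c['fy'],np.ones(len(uv))]@R
    o=-R.T@t
    return (o+ray*((z-o[2])/ray[:,2])[:,None])[:,:2], o
def outl(cam,thing,z):
    for d in outline_of(cam,thing)[:1]:
        v,u=np.nonzero(d['pixels']); P,o=toplane(cam,np.c_[u,v],z)
        (c,wh,a)=cv2.minAreaRect(P.astype(np.float32))
        ev,V=np.linalg.eigh(np.cov(P.T)); ax=V[:,1]*np.sign(V[1,1])
        print(cam,thing,round(d['score'],2),'n',len(u),'mean',P.mean(0).round(1),'rect',np.round(c,1),np.round(wh,1),round(a,1),'yaw',round(float(np.arctan2(-ax[0],ax[1])),3),'px',int(u.mean()),int(v.mean()),'cam',o.round())
E
python3 - <<'E'
from h import *
snap('wrist','w1'); st(); lm('wrist',['union','tray']); outl('wrist','union',17); outl('wrist','tray',16)
E
```

```text
t 2.45 p [ 437.3 -244.9  231.5] R [[-0.001, 1.0, 0.0], [1.0, 0.001, -0.0], [-0.0, 0.0, -1.0]] w 85.66087352995673 F [-1.4 -0.7 -0.4] gf 0.0
wrist union [([434.7, -225.0, 2.2], 0.77)]
wrist tray [([447.3, -258.1, -2.0], 0.57), ([504.8, -424.2, -0.5], 0.16)]
wrist union 0.67 n 1063 mean [ 435.2 -225.4] rect [ 434.7 -227. ] [63.6 31.9] 89.8 yaw -0.174 px 275 157 cam [ 438. -168.  374.]
wrist tray 0.6 n 13701 mean [ 446.3 -260.3] rect [ 446.  -263.4] [137.4 165.5] 5.6 yaw 0.085 px 285 184 cam [ 438. -168.  374.]
```

View pics/w1.png

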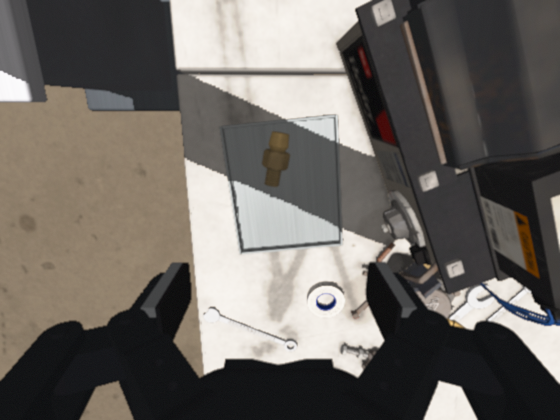

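Run:
```python
from h import *
plan([462,132,260],-.132); print(np.round(state()['joint_pos'],2))
```

```text
d [37.93  2.47 -2.88] az 0.129
[ 0.77  0.05 -0.35  1.8   0.02  1.29  0.41]
```

Call:
move_arm(
  series=[
    {"grip":1,"dx":0,"dy":0,"dz":-2.9,"ax":0,"ay":0,"az":0},
    {"grip":1,"dx":37.9,"dy":2.5,"dz":-2.9,"ax":0,"ay":0,"az":0.13},
    {"grip":1,"dx":37.9,"dy":2.5,"dz":-2.9,"ax":0,"ay":0,"az":0.13},
    {"grip":1,"dx":37.9,"dy":2.5,"dz":-2.9,"ax":0,"ay":0,"az":0.13},
    {"grip":1,"dx":37.9,"dy":2.5,"dz":-2.9,"ax":0,"ay":0,"az":0.13},
    {"grip":1,"dx":37.9,"dy":2.5,"dz":-2.9,"ax":0,"ay":0,"az":0.13},
    {"grip":1,"dx":37.9,"dy":2.5,"dz":-2.9,"ax":0,"ay":0,"az":0.13},
    {"grip":1,"dx":37.9,"dy":2.5,"dz":-2.9,"ax":0,"ay":0,"az":0.13},
    {"grip":1,"dx":37.9,"dy":2.5,"dz":-2.9,"ax":0,"ay":0,"az":0.13},
    {"grip":1,"dx":37.9,"dy":2.5,"dz":-2.9,"ax":0,"ay":0,"az":0.13},
  ],
)

```text
time: 3.65
ee_pos: [461.6, 137.1, 260.6]
orientation: [[0.125, 0.992, 0.0], [0.992, -0.125, 0.002], [0.002, 0.0, -1.0]]
ft_force: [0.8, -0.0, -0.4]
grip_width: 85.2
grip_force: 0.0
```

Run:
```python
from h import *
s=st(); print(np.round(s['joint_pos'],2)); snap('wrist','w2'); lm('wrist',['jig','nest','post_hole','leaf_hinge','leaf_hole','leaf_tip','pin','fitting']); outl('wrist','fitting',29); outl('wrist','pin',90);outl('wrist','jig',18)
```

```text
t 3.65 p [461.6 137.1 260.6] R [[0.125, 0.992, 0.0], [0.992, -0.125, 0.002], [0.002, 0.0, -1.0]] w 85.18774355042045 F [ 0.8 -0.  -0.4] gf 0.0
[ 0.4   0.01 -0.78  1.78  0.01  1.35 -0.5 ]
wrist jig [([465.3, 153.7, -1.1], 0.91), ([471.0, 218.3, 130.9], 0.63)]
wrist nest [([464.3, 157.8, 20.6], 0.64)]
wrist post_hole [([456.1, 78.6, 52.6], 0.91), ([465.7, 155.5, 19.5], 0.27)]
wrist leaf_hinge [([475.3, 235.0, 58.9], 0.78)]
wrist leaf_hole [([478.8, 246.9, 210.0], 0.92)]
wrist leaf_tip [([475.4, 240.8, 244.0], 0.56)]
wrist pin [([499.8, 74.7, 19.6], 0.66)]
wrist fitting [([464.3, 156.0, 21.2], 0.58)]
wrist fitting 0.59 n 600 mean [469.  155.5] rect [468.4 153.8] [49.2 23.2] 83.1 yaw -0.138 px 279 153 cam [474. 212. 403.]
wrist pin 0.94 n 453 mean [498.8  75.3] rect [499.9  74.7] [21.3 34.1] 18.7 yaw 0.188 px 316 230 cam [474. 212. 403.]
wrist jig 0.82 n 15804 mean [478.5 177.6] rect [479.1 163.4] [242.7 112.7] 81.8 yaw -0.136 px 285 131 cam [474. 212. 403.]
```

View pics/w2.png

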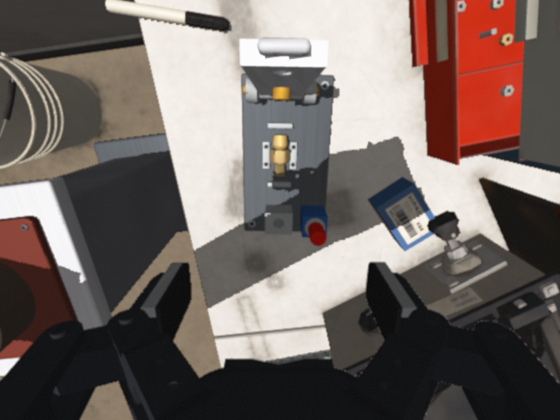

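Run:
```python
from h import *
im=cv2.imread('pics/w2.png')[110:240,235:345]; cv2.imwrite('pics/w2c.png',cv2.resize(im,None,fx=4.5,fy=4.5,interpolation=cv2.INTER_CUBIC))
def q(u,v,z): print((u,v,z),toplane('wrist',(u,v),z)[0].round(1))
q(280.5,126,27);q(281,184,27);q(266,155,22);q(293,155,22);q(281,222,52)
```

```text
(280.5, 126, 27) [[473.9 188.6]]
(281, 184, 27) [[465.5 117.6]]
(266, 155, 22) [[451.5 155.8]]
(293, 155, 22) [[485.  151.4]]
(281, 222, 52) [[459.9  75.9]]
```

View pics/w2c.png

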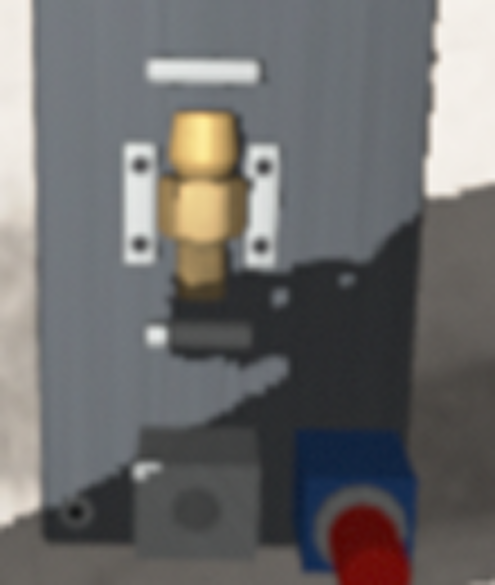

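Run:
```python
from h import *
s=st(); p0=np.array([461.6,137.1])
def q(n,a,b,z):
    P,o=toplane('wrist',(235+a/4.5-.4,110+b/4.5-.4),z); print(n,(P[0]+p0-np.array(s['ee_pos'])[:2]).round(1))
q('stop+ in bottom',203,82,27);q('stop- top',202,323,27)
q('railL',139,204,22);q('railR',262,204,22);q('post hole',198,510,52);q('fit hex',202,207,33); q('posttopL',138,505,52);q('posttopR',260,505,52)
snap('wrist','w3'); outl('wrist','fitting',29); outl('wrist','pin',90); lm('wrist',['nest','post_hole','leaf_hinge','pin','jig'])
print(camera_info('wrist'))
```

```text
t 4.25 p [461.9 133.1 260.4] R [[0.13, 0.991, 0.0], [0.991, -0.13, -0.0], [-0.0, 0.0, -1.0]] w 85.41593462112849 F [ 0.5 -0.7 -0.5] gf 0.0
stop+ in bottom [472.4 190.6]
stop- top [463.7 125.2]
railL [450.6 159.9]
railR [484.5 155.5]
post hole [456.5  79.1]
fit hex [468.  158.5]
posttopL [440.3  82.7]
posttopR [473.6  78.3]
wrist fitting 0.76 n 673 mean [468.1 161. ] rect [467.6 159.3] [51.1 25.8] 82.6 yaw -0.144 px 278 149 cam [474. 212. 403.]
wrist pin 0.7 n 457 mean [498.8  79.7] rect [499.7  79.4] [21.7 33.4] 18.8 yaw 0.195 px 315 227 cam [474. 212. 403.]
wrist nest [([464.0, 157.9, 18.0], 0.89), ([454.1, 77.9, 52.7], 0.31)]
wrist post_hole [([453.7, 77.6, 52.7], 0.72)]
wrist leaf_hinge [([476.7, 239.1, 57.0], 0.96)]
wrist pin [([500.4, 71.9, 18.5], 0.83)]
wrist jig [([465.5, 152.7, -1.6], 0.84)]
{'fx': 304.0718444097532, 'fy': 304.0718444097532, 'cx': 278.22637945999054, 'cy': 204.85910827426287, 'extrinsics': array([[ 9.91643979e-01, -1.29000046e-01,  1.09879722e-03,
        -4.42783858e+02],
       [-1.22972027e-01, -9.42662857e-01,  3.10265399e-01,
         1.33521674e+02],
       [-3.89884553e-02, -3.07807936e-01, -9.50649344e-01,
         4.66745126e+02],
       [ 0.00000000e+00,  0.00000000e+00,  0.00000000e+00,
         1.00000000e+00]])}
```

Run:
```python
from h import *
st(); plan([463.7,139,75],-.132); plan([466.3,158.5,70]); plan([466.3,158.5,24])
```

```text
t 4.65 p [461.8 133.4 260.3] R [[0.13, 0.992, -0.0], [0.992, -0.13, 0.0], [0.0, -0.0, -1.0]] w 85.19233538982797 F [-0.9 -0.1 -0.6] gf 0.0
d [ 0.58  0.11 18.53] az 0.002
d [ 2.54  0.12 19.03] az 0
d [ 2.54  0.12 23.63] az 0
```

Call:
move_arm(
  series=[
    {"grip":0.6,"dx":0.6,"dy":0.1,"dz":18.5,"ax":0,"ay":0,"az":0},
    {"grip":0.6,"dx":0.6,"dy":0.1,"dz":18.5,"ax":0,"ay":0,"az":0},
    {"grip":0.6,"dx":0.6,"dy":0.1,"dz":18.5,"ax":0,"ay":0,"az":0},
    {"grip":0.6,"dx":0.6,"dy":0.1,"dz":18.5,"ax":0,"ay":0,"az":0},
    {"grip":0.6,"dx":2.5,"dy":0.1,"dz":19,"ax":0,"ay":0,"az":0},
    {"grip":0.6,"dx":2.5,"dy":0.1,"dz":19,"ax":0,"ay":0,"az":0},
    {"grip":0.6,"dx":2.5,"dy":0.1,"dz":21.5,"ax":0,"ay":0,"az":0},
    {"grip":0.6,"dx":2.5,"dy":0.1,"dz":23.6,"ax":0,"ay":0,"az":0},
    {"grip":0.6,"dx":2.5,"dy":0.1,"dz":23.6,"ax":0,"ay":0,"az":0},
    {"grip":0.6,"dx":2.5,"dy":0.1,"dz":23.6,"ax":0,"ay":0,"az":0},
  ],
)

```text
time: 5.65
ee_pos: [466.4, 158.0, 25.2]
orientation: [[0.13, 0.992, 0.0], [0.992, -0.13, 0.0], [0.0, 0.0, -1.0]]
ft_force: [-0.1, 0.6, 0.5]
grip_width: 51.3
grip_force: 0.0
```

Run:
```python
from h import *
snap('wrist','w4'); st()
```

```text
t 5.7 p [466.9 158.2  25.6] R [[0.13, 0.992, 0.001], [0.992, -0.13, 0.0], [0.001, 0.001, -1.0]] w 51.60673195955768 F [0.3 0.6 0.2] gf 0.0
```

View pics/w4.png

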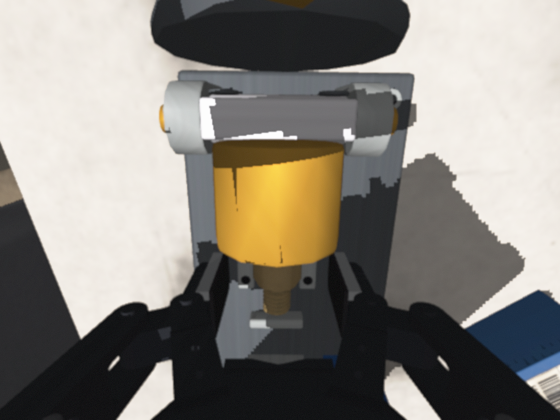

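Call:
move_arm(
  series=[
    {"grip":0,"dx":0,"dy":0,"dz":0,"ax":0,"ay":0,"az":0},
    {"grip":0,"dx":0,"dy":0,"dz":0,"ax":0,"ay":0,"az":0},
    {"grip":0,"dx":0,"dy":0,"dz":0,"ax":0,"ay":0,"az":0},
    {"grip":0,"dx":0,"dy":0,"dz":0,"ax":0,"ay":0,"az":0},
    {"grip":0,"dx":0,"dy":0,"dz":0,"ax":0,"ay":0,"az":0},
    {"grip":0,"dx":0,"dy":0,"dz":0,"ax":0,"ay":0,"az":0},
  ],
  grip_force=30,
)

```text
time: 6.3
ee_pos: [466.9, 158.2, 25.5]
orientation: [[0.13, 0.992, 0.002], [0.992, -0.13, -0.0], [0.0, 0.002, -1.0]]
ft_force: [-0.8, -1.2, 7.4]
grip_width: 22.6
grip_force: 29.0
```

Run:
```python
from h import *
snap('wrist','w5'); st()
a=cv2.imread('pics/w4.png')[240:345,200:360];b=cv2.imread('pics/w5.png')[240:345,200:360]
cv2.imwrite('pics/w5c.png',cv2.resize(np.vstack([a,b]),None,fx=2.8,fy=2.8,interpolation=cv2.INTER_CUBIC))
```

```text
t 6.35 p [466.9 158.2  25.5] R [[0.13, 0.992, 0.002], [0.992, -0.13, -0.0], [0.0, 0.002, -1.0]] w 22.74793797277199 F [-1.  -1.8  7.6] gf 29.03745213174261
```

View pics/w5c.png

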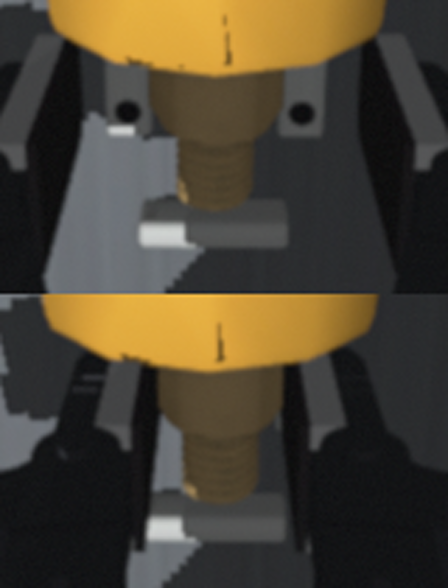

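Call:
move_arm(
  series=[
    {"grip":0.5,"dx":0,"dy":-0.1,"dz":0,"ax":0,"ay":0,"az":0},
    {"grip":0.5,"dx":0,"dy":-0.1,"dz":0,"ax":0,"ay":0,"az":0},
    {"grip":0.5,"dx":0,"dy":-0.1,"dz":0.3,"ax":0,"ay":0,"az":0},
    {"grip":0.5,"dx":0,"dy":-0.1,"dz":0.6,"ax":0,"ay":0,"az":0},
    {"grip":0,"dx":0,"dy":-0.1,"dz":0.6,"ax":0,"ay":0,"az":0},
    {"grip":0,"dx":0,"dy":-0.1,"dz":0.6,"ax":0,"ay":0,"az":0},
    {"grip":0,"dx":0,"dy":-0.1,"dz":0.6,"ax":0,"ay":0,"az":0},
    {"grip":0,"dx":0,"dy":-0.1,"dz":0.6,"ax":0,"ay":0,"az":0},
    {"grip":0,"dx":0,"dy":-0.1,"dz":0.6,"ax":0,"ay":0,"az":0},
  ],
)

```text
time: 7.25
ee_pos: [465.5, 158.3, 18.5]
orientation: [[0.13, 0.992, 0.001], [0.992, -0.13, 0.0], [0.0, 0.001, -1.0]]
ft_force: [2.6, -0.0, 2.1]
grip_width: 41.1
grip_force: 30.0
```

Call:
move_arm(
  series=[
    {"grip":0.6,"dx":0,"dy":0,"dz":0,"ax":0,"ay":0,"az":0},
    {"grip":0.6,"dx":0,"dy":0,"dz":-0.5,"ax":0,"ay":0,"az":0},
    {"grip":0.6,"dx":0,"dy":0,"dz":-0.5,"ax":0,"ay":0,"az":0},
    {"grip":0,"dx":0,"dy":0,"dz":-0.5,"ax":0,"ay":0,"az":0},
    {"grip":0,"dx":0,"dy":0,"dz":-0.5,"ax":0,"ay":0,"az":0},
    {"grip":0,"dx":0,"dy":0,"dz":-0.5,"ax":0,"ay":0,"az":0},
    {"grip":0,"dx":0,"dy":0,"dz":-0.5,"ax":0,"ay":0,"az":0},
    {"grip":0,"dx":0,"dy":0,"dz":-0.5,"ax":0,"ay":0,"az":0},
    {"grip":0,"dx":0,"dy":0,"dz":-0.5,"ax":0,"ay":0,"az":0},
  ],
  grip_force=30,
)

```text
time: 8.15
ee_pos: [465.0, 158.2, 23.4]
orientation: [[0.13, 0.992, -0.0], [0.992, -0.13, -0.0], [-0.0, -0.0, -1.0]]
ft_force: [-2.1, -0.5, 5.8]
grip_width: 23.0
grip_force: 29.3
```

Run:
```python
from h import *
st(); plan([462,130,250]); plan([450,-296,230]);plan([450,-296,30]);plan([450,-296,10])
```

```text
t 8.15 p [465.  158.2  23.4] R [[0.13, 0.992, -0.0], [0.992, -0.13, -0.0], [-0.0, -0.0, -1.0]] w 22.97896530627101 F [-2.1 -0.5  5.8] gf 29.31413686252199
d [ -2.84   0.07 -22.66] az 0
d [-45.23   4.4  -20.65] az 0
d [-45.23   4.4   -0.65] az 0
d [-45.23   4.4    1.35] az 0
```

Call:
move_arm(
  series=[
    {"grip":0,"dx":0,"dy":0,"dz":-5,"ax":0,"ay":0,"az":0},
    {"grip":0,"dx":0,"dy":0,"dz":-10,"ax":0,"ay":0,"az":0},
    {"grip":0,"dx":0,"dy":0,"dz":-15,"ax":0,"ay":0,"az":0},
    {"grip":0,"dx":-1,"dy":0,"dz":-20,"ax":0,"ay":0,"az":0},
    {"grip":0,"dx":-5,"dy":0.4,"dz":-23,"ax":0,"ay":0,"az":0},
    {"grip":0,"dx":-10,"dy":0.9,"dz":-23,"ax":0,"ay":0,"az":0},
    {"grip":0,"dx":-15,"dy":1.4,"dz":-23,"ax":0,"ay":0,"az":0},
    {"grip":0,"dx":-20,"dy":1.9,"dz":-23,"ax":0,"ay":0,"az":0},
    {"grip":0,"dx":-25,"dy":2.4,"dz":-23,"ax":0,"ay":0,"az":0},
    {"grip":0,"dx":-30,"dy":2.9,"dz":-23,"ax":0,"ay":0,"az":0},
  ],
)

```text
time: 9.15
ee_pos: [454.5, -143.1, 253.3]
orientation: [[0.13, 0.992, 0.001], [0.992, -0.13, -0.001], [-0.001, 0.001, -1.0]]
ft_force: [2.0, 0.8, 0.7]
grip_width: 22.5
grip_force: 29.9
```

Run:
```python
from h import *
s=st(); plan([450,-296,70])
```

```text
t 9.15 p [ 454.5 -143.1  253.3] R [[0.13, 0.992, 0.001], [0.992, -0.13, -0.001], [-0.001, 0.001, -1.0]] w 22.547336547774155 F [2.  0.8 0.7] gf 29.866379419108853
d [-15.21   1.52  18.34] az 0
```

Call:
move_arm(
  series=[
    {"grip":0,"dx":-5,"dy":0.5,"dz":0,"ax":0,"ay":0,"az":0},
    {"grip":0,"dx":-10,"dy":1,"dz":0,"ax":0,"ay":0,"az":0},
    {"grip":0,"dx":-15.2,"dy":1.5,"dz":2,"ax":0,"ay":0,"az":0},
    {"grip":0,"dx":-15.2,"dy":1.5,"dz":7,"ax":0,"ay":0,"az":0},
    {"grip":0,"dx":-15.2,"dy":1.5,"dz":12,"ax":0,"ay":0,"az":0},
    {"grip":0,"dx":-15.2,"dy":1.5,"dz":17,"ax":0,"ay":0,"az":0},
    {"grip":0,"dx":-15.2,"dy":1.5,"dz":21,"ax":0,"ay":0,"az":0},
    {"grip":0,"dx":-15.2,"dy":1.5,"dz":23.3,"ax":0,"ay":0,"az":0},
    {"grip":0,"dx":-15.2,"dy":1.5,"dz":24.4,"ax":0,"ay":0,"az":0},
    {"grip":0,"dx":-15.2,"dy":1.5,"dz":24.4,"ax":0,"ay":0,"az":0},
  ],
)

```text
time: 10.15
ee_pos: [449.7, -293.5, 8.4]
orientation: [[0.13, 0.992, -0.001], [0.992, -0.13, 0.001], [0.001, -0.002, -1.0]]
ft_force: [0.5, -0.3, 0.4]
grip_width: 22.4
grip_force: 31.1
```

Call:
move_arm(
  series=[
    {"grip":0.5,"dx":0,"dy":0,"dz":0,"ax":0,"ay":0,"az":0},
    {"grip":0.5,"dx":0,"dy":0,"dz":0,"ax":0,"ay":0,"az":0},
    {"grip":0.5,"dx":0,"dy":0,"dz":0,"ax":0,"ay":0,"az":0},
    {"grip":0.6,"dx":0,"dy":0,"dz":-5,"ax":0,"ay":0,"az":0},
    {"grip":0.7,"dx":0,"dy":0,"dz":-10,"ax":0,"ay":0,"az":0},
    {"grip":0.7,"dx":0,"dy":0,"dz":-14,"ax":0,"ay":0,"az":0},
    {"grip":0.7,"dx":0,"dy":0,"dz":-14,"ax":0,"ay":0,"az":0},
    {"grip":0.7,"dx":0,"dy":0,"dz":-14,"ax":0,"ay":0,"az":0},
  ],
)

```text
time: 10.95
ee_pos: [450.7, -294.1, 150.7]
orientation: [[0.13, 0.992, 0.002], [0.992, -0.13, -0.002], [-0.002, 0.002, -1.0]]
ft_force: [0.1, 0.8, -0.7]
grip_width: 59.7
grip_force: 0.0
```

Run:
```python
from h import *
st(); snap('wrist','w6'); outl('wrist','union',17); outl('wrist','fitting',14); lm('wrist',['union','fitting']); lm('top',['union']) if 0 else None
s=st(); plan([435,-226,60],-.18); plan([435,-226,11],-.18)
```

```text
t 10.95 p [ 450.7 -294.1  150.7] R [[0.13, 0.992, 0.002], [0.992, -0.13, -0.002], [-0.002, 0.002, -1.0]] w 59.73448497727555 F [ 0.1  0.8 -0.7] gf 0.0
wrist union 0.73 n 1967 mean [ 436.6 -219.3] rect [ 436.3 -221.8] [63.4 30.4] 82.0 yaw -0.172 px 250 114 cam [ 462. -215.  291.]
wrist fitting 0.68 n 1082 mean [ 450.7 -288.5] rect [ 450.7 -290.2] [51.7 25.5] 82.6 yaw -0.128 px 277 189 cam [ 461. -215.  291.]
wrist union [([435.8, -224.0, -1.0], 0.57)]
wrist fitting [([448.4, -297.1, 4.7], 0.77)]
t 11.2 p [ 449.5 -293.3  148. ] R [[0.13, 0.992, -0.002], [0.992, -0.13, 0.001], [0.001, -0.002, -1.0]] w 59.706747778668706 F [-0.1  0.9  0.4] gf 0.0
d [ 6.48 -2.29  8.81] az 0.05
d [ 6.47 -2.28 13.71] az 0.05
```

View pics/w6.png

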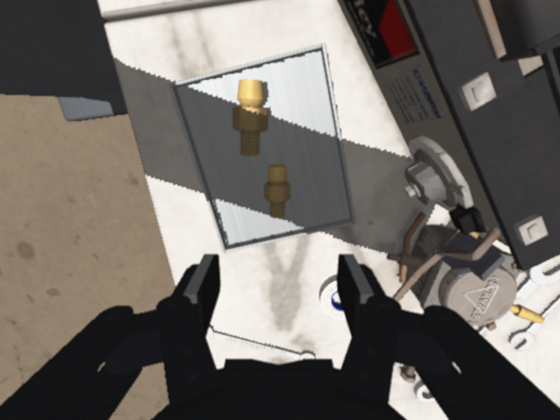

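Call:
move_arm(
  series=[
    {"grip":0.6,"dx":3.5,"dy":-1.2,"dz":2,"ax":0,"ay":0,"az":0.04},
    {"grip":0.6,"dx":6.7,"dy":-2.3,"dz":5,"ax":0,"ay":0,"az":0.04},
    {"grip":0.6,"dx":6.7,"dy":-2.3,"dz":8,"ax":0,"ay":0,"az":0.04},
    {"grip":0.6,"dx":6.7,"dy":-2.3,"dz":10,"ax":0,"ay":0,"az":0.04},
    {"grip":0.6,"dx":6.7,"dy":-2.3,"dz":12,"ax":0,"ay":0,"az":0.04},
    {"grip":0.6,"dx":6.7,"dy":-2.3,"dz":13.8,"ax":0,"ay":0,"az":0.04},
    {"grip":0.6,"dx":6.7,"dy":-2.3,"dz":13.8,"ax":0,"ay":0,"az":0.04},
    {"grip":0.6,"dx":6.7,"dy":-2.3,"dz":13.8,"ax":0,"ay":0,"az":0.04},
  ],
)

```text
time: 12.0
ee_pos: [435.7, -224.0, 11.1]
orientation: [[0.169, 0.986, -0.001], [0.986, -0.169, 0.001], [0.001, -0.001, -1.0]]
ft_force: [0.1, 0.6, 0.5]
grip_width: 51.2
grip_force: 0.0
```

Call:
move_arm(
  series=[
    {"grip":0,"dx":0,"dy":0,"dz":0,"ax":0,"ay":0,"az":0},
    {"grip":0,"dx":0,"dy":0,"dz":0,"ax":0,"ay":0,"az":0},
    {"grip":0,"dx":0,"dy":0,"dz":0,"ax":0,"ay":0,"az":0},
    {"grip":0,"dx":0,"dy":0,"dz":0,"ax":0,"ay":0,"az":0},
    {"grip":0,"dx":0,"dy":0,"dz":0,"ax":0,"ay":0,"az":0},
    {"grip":0,"dx":0,"dy":0,"dz":-3,"ax":0,"ay":0,"az":0},
    {"grip":0,"dx":0,"dy":0,"dz":-8,"ax":0,"ay":0,"az":0},
    {"grip":0,"dx":0,"dy":0,"dz":-13,"ax":0,"ay":0,"az":0},
    {"grip":0,"dx":0,"dy":0,"dz":-18,"ax":0,"ay":0,"az":0},
    {"grip":0,"dx":0,"dy":0,"dz":-23,"ax":0,"ay":0,"az":0},
  ],
)

```text
time: 13.0
ee_pos: [435.6, -224.0, 243.9]
orientation: [[0.169, 0.986, 0.001], [0.986, -0.169, -0.001], [-0.001, 0.001, -1.0]]
ft_force: [0.6, -1.5, -2.7]
grip_width: 29.0
grip_force: 30.2
```

Run:
```python
from h import *
s=st(); plan([463.5,138.5,250],-.130,s);plan([463.5,138.5,60],-.130,s); plan([465.5,158.0,60],-.13,s)
print(np.round(s['joint_pos'],2))
snap('wrist','w7')
```

```text
t 13.0 p [ 435.6 -224.   243.9] R [[0.169, 0.986, 0.001], [0.986, -0.169, -0.001], [-0.001, 0.001, -1.0]] w 29.02939591940681 F [ 0.6 -1.5 -2.7] gf 30.191692525986582
d [36.2  -3.38 -0.63] az -0.04
d [36.21 -3.4  18.37] az -0.04
d [38.17 -3.53 18.37] az -0.04
[ 0.79  0.02 -0.41  1.81  0.01  1.31  0.21]
```

Call:
move_arm(
  series=[
    {"grip":0,"dx":5,"dy":-0.5,"dz":-1,"ax":0,"ay":0,"az":0},
    {"grip":0,"dx":10,"dy":-0.9,"dz":-1,"ax":0,"ay":0,"az":-0.04},
    {"grip":0,"dx":15,"dy":-1.4,"dz":-1,"ax":0,"ay":0,"az":-0.04},
    {"grip":0,"dx":20,"dy":-1.8,"dz":-1,"ax":0,"ay":0,"az":-0.04},
    {"grip":0,"dx":25,"dy":-2.3,"dz":-1,"ax":0,"ay":0,"az":-0.04},
    {"grip":0,"dx":30,"dy":-2.7,"dz":-1,"ax":0,"ay":0,"az":-0.04},
    {"grip":0,"dx":35,"dy":-3.2,"dz":-1,"ax":0,"ay":0,"az":-0.04},
    {"grip":0,"dx":38.1,"dy":-3.5,"dz":0,"ax":0,"ay":0,"az":-0.04},
    {"grip":0,"dx":38.1,"dy":-3.5,"dz":5,"ax":0,"ay":0,"az":-0.04},
    {"grip":0,"dx":38.1,"dy":-3.5,"dz":10,"ax":0,"ay":0,"az":-0.04},
  ],
)

```text
time: 14.05
ee_pos: [466.7, 158.8, 141.2]
orientation: [[0.127, 0.992, 0.004], [0.992, -0.127, 0.001], [0.001, 0.004, -1.0]]
ft_force: [-0.2, -0.9, -1.1]
grip_width: 29.3
grip_force: 30.2
```

Call:
move_arm(
  series=[
    {"grip":0,"dx":0,"dy":0,"dz":5,"ax":0,"ay":0,"az":0},
    {"grip":0,"dx":0,"dy":0,"dz":9,"ax":0,"ay":0,"az":0},
    {"grip":0,"dx":0,"dy":0,"dz":9,"ax":0,"ay":0,"az":0},
    {"grip":0,"dx":0,"dy":0,"dz":9,"ax":0,"ay":0,"az":0},
  ],
)

```text
time: 14.45
ee_pos: [466.0, 157.5, 52.2]
orientation: [[0.129, 0.992, -0.001], [0.992, -0.129, 0.0], [0.0, -0.001, -1.0]]
ft_force: [0.9, -0.1, 0.4]
grip_width: 29.0
grip_force: 30.2
```

Run:
```python
from h import *
snap('wrist','w8'); s=st(); snap('side','s8'); lm('side',['union']); lm('wrist',['union']); outl('wrist','union',60-8+14)
cv2.imwrite('pics/w8c.png',np.vstack([cv2.resize(cv2.imread('pics/w8.png')[180:380,180:380],(400,400)),]))
```

```text
t 14.5 p [467.2 157.8  53.4] R [[0.129, 0.992, 0.002], [0.992, -0.129, 0.001], [0.001, 0.002, -1.0]] w 28.926281223042224 F [ 0.6 -0.5  0.3] gf 30.20508581888862
side union [([465.5, 158.2, 41.4], 0.55), ([398.9, -484.5, -1.0], 0.27)]
wrist union [([467.9, 157.5, 40.9], 0.82)]
wrist union 0.83 n 5508 mean [470.3 165.6] rect [470.  162.3] [67.1 27.4] 84.2 yaw -0.125 px 278 261 cam [479. 236. 196.]
```

View pics/w8c.png

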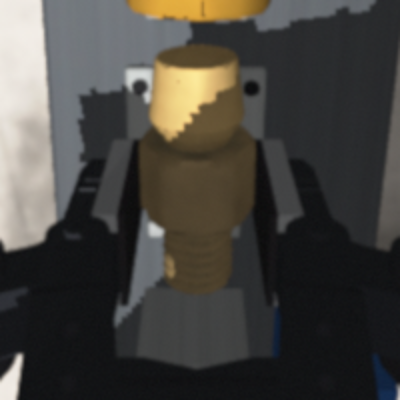

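Run:
```python
from h import *
s=st(); p0=np.array([467.0,157.7]); dz=53-s['ee_pos'][2]
def q(n,a,b,z):
    P,o=toplane('wrist',(180+a/2-.25,180+b/2-.25),z-dz); print(n,(P[0]+p0-np.array(s['ee_pos'])[:2]).round(1))
q('near lo',195,46,47);q('near hi',195,70,71);q('far',198,292,68.5);q('hex near',197,150,73);q('hex far',197,233,73)
q('rail L',140,88,22);q('rail R',251,88,22)
plan([465.7,158.2,26.5],-.13)
```

```text
t 14.7 p [467.4 157.3  53.3] R [[0.13, 0.991, 0.003], [0.992, -0.13, 0.0], [0.001, 0.003, -1.0]] w 29.317593064057704 F [ 0.1 -0.1 -0.7] gf 30.20402134687174
near lo [472.5 189.8]
near hi [472.7 191.9]
far [465.6 131.9]
hex near [470.8 173.7]
hex far [468.  152.3]
rail L [453.  170.7]
rail R [486.7 166.3]
d [ 0.06 -0.19  2.68] az -0.0
```

Call:
move_arm(
  series=[
    {"grip":0,"dx":-0.2,"dy":-0.1,"dz":0.8,"ax":0,"ay":0,"az":0},
    {"grip":0,"dx":-0.2,"dy":-0.1,"dz":1.7,"ax":0,"ay":0,"az":0},
    {"grip":0,"dx":-0.2,"dy":-0.1,"dz":1.7,"ax":0,"ay":0,"az":0},
    {"grip":0,"dx":-0.2,"dy":-0.1,"dz":1.7,"ax":0,"ay":0,"az":0},
  ],
)

```text
time: 15.1
ee_pos: [464.4, 155.3, 33.9]
orientation: [[0.129, 0.992, -0.001], [0.992, -0.129, 0.0], [-0.0, -0.001, -1.0]]
ft_force: [0.4, 0.2, -1.1]
grip_width: 28.9
grip_force: 30.2
```

Run:
```python
from h import *
s=st(); print(np.round(s['ft_torque'],2)); snap('wrist','w9'); s=st(); 
im=cv2.imread('pics/w9.png')[150:400,170:390]; cv2.imwrite('pics/w9c.png',cv2.resize(im,None,fx=2.4,fy=2.4,interpolation=cv2.INTER_CUBIC))
```

```text
t 15.1 p [464.4 155.3  33.9] R [[0.129, 0.992, -0.001], [0.992, -0.129, 0.0], [-0.0, -0.001, -1.0]] w 28.869029512760488 F [ 0.4  0.2 -1.1] gf 30.20135542319622
[-0.01  0.04 -0.03]
t 15.15 p [464.6 155.4  34.2] R [[0.129, 0.992, -0.001], [0.992, -0.129, 0.0], [0.0, -0.001, -1.0]] w 29.105501908718967 F [-0.1  0.2 -0.4] gf 30.201576817198656
```

View pics/w9c.png

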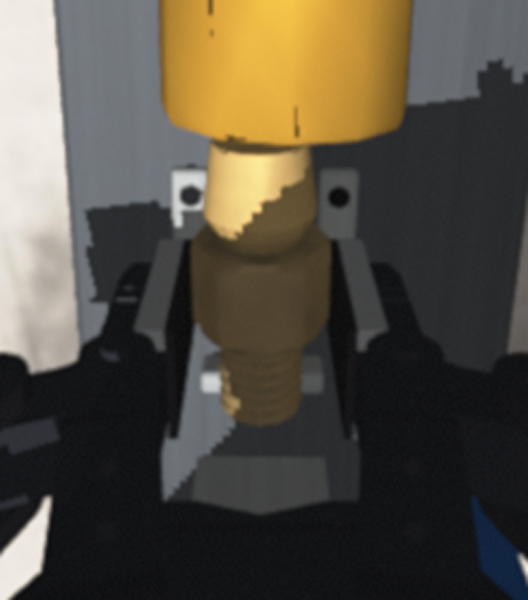

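Run:
```python
from h import *
s=st(); p0=np.array([464.6,155.4]); dz=34.2-s['ee_pos'][2]
def q(n,a,b,z):
    P,o=toplane('wrist',(170+a/2.4-.3,150+b/2.4-.3),z-dz); print(n,(P[0]+p0-np.array(s['ee_pos'])[:2]).round(1))
q('far top',261,425,49.2);q('far thread mid h',261,405,40)
q('stop inner',261,370,27);q('stop outer',261,390,27)
q('stopL',200,380,27);q('stopR',322,382,27)
q('rail L',190,195,22);q('rail R',338,197,22)
q('rail L +y end',185,170,22); q('hex near low',261,225,54);q('hex far',261,350,54)
q('post edge +y',260,457,52);
```

```text
t 15.15 p [464.6 155.4  34.2] R [[0.129, 0.992, -0.001], [0.992, -0.129, 0.0], [0.0, -0.001, -1.0]] w 29.105501908718967 F [-0.1  0.2 -0.4] gf 30.201576817198656
far top [463.  128.6]
far thread mid h [462.7 126.3]
stop inner [462.7 126.1]
stop outer [462.  120.4]
stopL [447.7 125.2]
stopR [476.9 120.8]
rail L [452.2 171.4]
rail R [485.8 166.5]
rail L +y end [452.  177.6]
hex near low [469.2 176.8]
hex far [465.8 150.2]
post edge +y [462.  122.9]
```

Call:
move_arm(
  series=[
    {"grip":0,"dx":0,"dy":0,"dz":0.3,"ax":0,"ay":0,"az":0},
    {"grip":0,"dx":0,"dy":0,"dz":0.6,"ax":0,"ay":0,"az":0},
    {"grip":0,"dx":0,"dy":0,"dz":0.8,"ax":0,"ay":0,"az":0},
    {"grip":0,"dx":0,"dy":0,"dz":0.8,"ax":0,"ay":0,"az":0},
    {"grip":0,"dx":0,"dy":0,"dz":0.8,"ax":0,"ay":0,"az":0},
  ],
)

```text
time: 15.65
ee_pos: [464.9, 155.4, 27.3]
orientation: [[0.13, 0.992, 0.0], [0.992, -0.13, -0.001], [-0.001, 0.0, -1.0]]
ft_force: [-6.1, -2.2, 16.5]
grip_width: 28.7
grip_force: 31.5
```

Run:
```python
from h import *
s=st(); print(np.round(s['ft_torque'],2))
```

```text
t 15.65 p [464.9 155.4  27.3] R [[0.13, 0.992, 0.0], [0.992, -0.13, -0.001], [-0.001, 0.0, -1.0]] w 28.672413445044036 F [-6.1 -2.2 16.5] gf 31.496541720698588
[-0.54  1.34 -0.02]
```

Call:
move_arm(
  series=[
    {"grip":0,"dx":0,"dy":-0.1,"dz":0,"ax":0,"ay":0,"az":0},
    {"grip":0,"dx":0,"dy":-0.1,"dz":0,"ax":0,"ay":0,"az":0},
    {"grip":0,"dx":0,"dy":-0.1,"dz":0,"ax":0,"ay":0,"az":0},
  ],
)

```text
time: 15.95
ee_pos: [464.8, 155.4, 27.3]
orientation: [[0.13, 0.992, 0.002], [0.992, -0.13, -0.0], [-0.0, 0.002, -1.0]]
ft_force: [-2.0, -1.7, 11.3]
grip_width: 28.9
grip_force: 31.1
```

Call:
move_arm(
  series=[
    {"grip":0.5,"dx":0,"dy":-0.1,"dz":0,"ax":0,"ay":0,"az":0},
    {"grip":0.5,"dx":0,"dy":-0.1,"dz":0,"ax":0,"ay":0,"az":0},
    {"grip":0.5,"dx":0,"dy":-0.1,"dz":0,"ax":0,"ay":0,"az":0},
    {"grip":0.5,"dx":0,"dy":-0.1,"dz":-5,"ax":0,"ay":0,"az":0},
    {"grip":0.5,"dx":-2,"dy":0,"dz":-10,"ax":0,"ay":0,"az":0},
    {"grip":0.5,"dx":-4,"dy":0,"dz":-15,"ax":0,"ay":0,"az":0},
    {"grip":0.5,"dx":-4,"dy":0,"dz":-20,"ax":0,"ay":0,"az":0},
    {"grip":0.5,"dx":-4,"dy":0,"dz":-23,"ax":0,"ay":0,"az":0},
    {"grip":0.5,"dx":-4,"dy":0,"dz":-23,"ax":0,"ay":0,"az":0},
    {"grip":0.5,"dx":-4,"dy":0,"dz":-23,"ax":0,"ay":0,"az":0},
  ],
)

```text
time: 16.95
ee_pos: [458.9, 115.7, 256.8]
orientation: [[0.13, 0.992, 0.002], [0.992, -0.13, -0.0], [-0.0, 0.002, -1.0]]
ft_force: [0.3, -0.0, -1.2]
grip_width: 42.8
grip_force: 0.0
```

Run:
```python
from h import *
get_image('wrist');get_image('wrist'); s=st(); im=snap('wrist','w10'); s=st()
lm('wrist',['union','nest','fitting','leaf_tip','leaf_hole','pin','post_hole']); outl('wrist','union',32)
c=camera_info('wrist');E=np.array(c['extrinsics'])
hsv=cv2.cvtColor(im,cv2.COLOR_RGB2HSV); m=(hsv[...,0]>8)&(hsv[...,0]<30)&(hsv[...,1]>90)
r=outline_of('wrist','union'); px=r[0]['pixels']; v,u=np.nonzero(px); print('v',v.min(),v.max(),'u',u.min(),u.max())
for k in range(v.min()-2,v.max()+3,3):
    uu=np.nonzero(m[k,240:320])[0]+240; print(k,(uu.min(),uu.max()) if len(uu) else None, (u[v==k].min(),u[v==k].max()) if (v==k).any() else None)
g=cv2.cvtColor(im,cv2.COLOR_RGB2GRAY)
def pj(j,z,o=(465.4,158.),y=-.131):
    c_,s_=np.cos(y),np.sin(y); p=np.array([o[0]+c_*j[0]-s_*j[1],o[1]+s_*j[0]+c_*j[1],z,1]); q=E@p; return np.round([c['fx']*q[0]/q[2]+c['cx'],c['fy']*q[1]/q[2]+c['cy']],1)
print('stops',pj((0,33.5),27),pj((0,-33.5),27),'rails',pj((-17,0),22),pj((17,0),22),'union ends',pj((0,31),32),pj((0,-31),32))
vr=int(pj((17,0),22)[1]); print('row',vr,g[vr,250:310].tolist()); print('col',g[100:200,288].tolist())
```

```text
t 17.05 p [457.9 115.5 255.2] R [[0.13, 0.992, -0.002], [0.992, -0.13, -0.0], [-0.0, -0.002, -1.0]] w 42.745281079448745 F [ 0.1 -0.3 -1.5] gf 0.0
t 17.1 p [457.9 115.6 255. ] R [[0.129, 0.992, -0.002], [0.992, -0.129, -0.0], [-0.0, -0.002, -1.0]] w 42.71355969446007 F [-1.4  0.3  0.2] gf 0.0
wrist union [([463.5, 157.3, 15.8], 0.85), ([500.4, 73.0, 23.3], 0.34)]
wrist nest [([463.0, 157.5, 17.5], 0.97), ([501.4, 73.3, 20.6], 0.24)]
wrist fitting [([473.0, 220.2, 132.3], 0.2)]
wrist leaf_tip []
wrist leaf_hole [([480.6, 248.8, 209.2], 0.67)]
wrist pin [([501.9, 75.1, 20.8], 0.77)]
wrist post_hole [([455.4, 76.2, 52.9], 0.77)]
wrist union 0.73 n 1085 mean [468.4 159.3] rect [467.9 156.9] [64. 31.] 82.6 yaw -0.113 px 280 136 cam [470. 195. 399.]
v 111 166 u 267 293
109 None None
112 (np.int64(272), np.int64(287)) (np.int64(272), np.int64(288))
115 (np.int64(271), np.int64(288)) (np.int64(271), np.int64(289))
118 (np.int64(271), np.int64(289)) (np.int64(271), np.int64(289))
121 (np.int64(271), np.int64(289)) (np.int64(271), np.int64(289))
124 (np.int64(271), np.int64(289)) (np.int64(270
[... 1075 characters left out ...]
, 118, 116, 119, 142, 196, 232, 231, 207, 148, 127, 127, 125, 129, 141, 165, 187, 201, 206, 204, 202, 199, 197, 196, 193, 190, 181, 167, 150, 130, 108, 97, 93, 91, 82, 75, 101, 157, 205, 188, 122, 97, 109, 112, 111, 110, 108, 109, 109, 110, 111, 111]
col [115, 113, 118, 155, 206, 224, 222, 206, 156, 113, 106, 90, 82, 89, 93, 97, 101, 106, 112, 115, 119, 122, 126, 129, 129, 117, 100, 88, 74, 60, 57, 78, 97, 107, 109, 109, 108, 108, 107, 105, 103, 103, 101, 101, 102, 103, 99, 89, 77, 62, 53, 52, 51, 52, 52, 55, 66, 60, 48, 50, 64, 63, 58, 69, 77, 108, 178, 215, 216, 200, 147, 78, 46, 45, 45, 43, 45, 46, 45, 46, 45, 45, 45, 44, 46, 46, 45, 44, 47, 56, 63, 65, 66, 66, 64, 65, 104, 160, 148, 100]
```

Run:
```python
from h import *
s=st(); plan([458,115.6,310],-.131,s); plan([482.5,290,310],-.131,s);plan([482.5,290,215],-.131,s)
plan([469.5,188,215],-.131,s)
```

```text
t 17.55 p [458.5 115.7 256.2] R [[0.13, 0.992, -0.0], [0.992, -0.13, 0.0], [0.0, -0.0, -1.0]] w 42.454113770775244 F [ 0.1 -0.1  0.7] gf 0.0
d [-0.02 -0.05 -5.38] az 0.001
d [17.59  0.12 -5.38] az 0.001
d [17.59  0.12  4.12] az 0.001
d [7.31 0.15 4.12] az 0.001
```

Call:
move_arm(
  series=[
    {"grip":0,"dx":0,"dy":0,"dz":-4,"ax":0,"ay":0,"az":0},
    {"grip":0,"dx":2,"dy":0,"dz":-7,"ax":0,"ay":0,"az":0},
    {"grip":0,"dx":7,"dy":0,"dz":-7,"ax":0,"ay":0,"az":0},
    {"grip":0,"dx":12,"dy":0,"dz":-7,"ax":0,"ay":0,"az":0},
    {"grip":0,"dx":17,"dy":0,"dz":-7,"ax":0,"ay":0,"az":0},
    {"grip":0,"dx":18,"dy":0,"dz":-7,"ax":0,"ay":0,"az":0},
    {"grip":0,"dx":18,"dy":0,"dz":-5,"ax":0,"ay":0,"az":0},
    {"grip":0,"dx":18,"dy":0,"dz":0,"ax":0,"ay":0,"az":0},
    {"grip":0,"dx":18,"dy":0,"dz":4,"ax":0,"ay":0,"az":0},
    {"grip":0,"dx":18,"dy":0,"dz":4,"ax":0,"ay":0,"az":0},
  ],
)

```text
time: 18.55
ee_pos: [479.9, 291.7, 211.5]
orientation: [[0.13, 0.991, -0.007], [0.992, -0.13, -0.004], [-0.005, -0.007, -1.0]]
ft_force: [0.0, -0.0, 0.4]
grip_width: 0.3
grip_force: 0.0
```

Push the leaf forward gently.

Call:
move_arm(
  series=[
    {"grip":0,"dx":-2,"dy":0,"dz":0,"ax":0,"ay":0,"az":0},
    {"grip":0,"dx":-3.5,"dy":0,"dz":0,"ax":0,"ay":0,"az":0},
    {"grip":0,"dx":-4.5,"dy":0,"dz":0,"ax":0,"ay":0,"az":0},
    {"grip":0,"dx":-5.5,"dy":0,"dz":0,"ax":0,"ay":0,"az":0},
    {"grip":0,"dx":-6.5,"dy":0,"dz":0,"ax":0,"ay":0,"az":0},
    {"grip":0,"dx":-7.5,"dy":0,"dz":0,"ax":0,"ay":0,"az":0},
    {"grip":0,"dx":-8.5,"dy":0,"dz":0,"ax":0,"ay":0,"az":0},
    {"grip":0,"dx":-9.5,"dy":0,"dz":0,"ax":0,"ay":0,"az":0},
    {"grip":0,"dx":-10.5,"dy":0,"dz":0,"ax":0,"ay":0,"az":0},
    {"grip":0,"dx":-10.5,"dy":0,"dz":0,"ax":0,"ay":0,"az":0},
  ],
)

```text
time: 19.55
ee_pos: [468.4, 188.3, 216.2]
orientation: [[0.132, 0.991, -0.0], [0.991, -0.132, -0.001], [-0.001, 0.0, -1.0]]
ft_force: [-0.8, -0.1, -0.7]
grip_width: 0.1
grip_force: 0.0
```

Run:
```python
from h import *
s=st(); get_image('side'); lm('side',['leaf_tip','leaf_hole'])
```

```text
t 19.55 p [468.4 188.3 216.2] R [[0.132, 0.991, -0.0], [0.991, -0.132, -0.001], [-0.001, 0.0, -1.0]] w 0.10177953372493335 F [-0.8 -0.1 -0.7] gf 0.0
side leaf_tip [([468.3, 157.5, 232.8], 0.93), ([450.8, 80.6, 50.0], 0.23)]
side leaf_hole [([468.8, 183.3, 205.8], 0.6)]
```

Run:
```python
from h import *
s=st(); plan([499,73.6,260],-.131,s)
```

```text
t 19.7 p [468.3 190.3 216.4] R [[0.13, 0.992, 0.0], [0.992, -0.13, 0.0], [0.0, 0.0, -1.0]] w 0.11421554562775431 F [ 0.  -0.3  0.4] gf 0.0
d [-11.17   4.55  -4.36] az 0.001
```

Call:
move_arm(
  series=[
    {"grip":0.3,"dx":0,"dy":0,"dz":-4.4,"ax":0,"ay":0,"az":0},
    {"grip":0.5,"dx":-4,"dy":1,"dz":-4.4,"ax":0,"ay":0,"az":0},
    {"grip":0.5,"dx":-9,"dy":2,"dz":-4.4,"ax":0,"ay":0,"az":0},
    {"grip":0.5,"dx":-14,"dy":3.2,"dz":-4.4,"ax":0,"ay":0,"az":0},
    {"grip":0.5,"dx":-18.9,"dy":4.5,"dz":-4.4,"ax":0,"ay":0,"az":0},
    {"grip":0.5,"dx":-18.9,"dy":4.5,"dz":-4.4,"ax":0,"ay":0,"az":0},
    {"grip":0.5,"dx":-18.9,"dy":4.5,"dz":-4.4,"ax":0,"ay":0,"az":0},
    {"grip":0.5,"dx":-18.9,"dy":4.5,"dz":-4.4,"ax":0,"ay":0,"az":0},
    {"grip":0.5,"dx":-18.9,"dy":4.5,"dz":-4.4,"ax":0,"ay":0,"az":0},
    {"grip":0.5,"dx":-18.9,"dy":4.5,"dz":-4.4,"ax":0,"ay":0,"az":0},
  ],
)

```text
time: 20.7
ee_pos: [488.4, -1.7, 260.4]
orientation: [[0.127, 0.992, 0.0], [0.992, -0.127, 0.0], [0.0, 0.0, -1.0]]
ft_force: [0.2, -0.2, 1.2]
grip_width: 42.7
grip_force: 0.0
```

Run:
```python
from h import *
for i in range(6): get_image('side')
lm('side',['leaf_tip','leaf_hole','union'])
s=st(); im=snap('wrist','w11'); lm('wrist',['leaf_tip','leaf_hole','pin','leaf_hinge'])
hsv=cv2.cvtColor(im,cv2.COLOR_RGB2HSV); m=((hsv[...,0]<6)|(hsv[...,0]>174))&(hsv[...,1]>130)&(hsv[...,2]>60); m[:,:200]=0;m[:,380:]=0
n,l,stt,c=cv2.connectedComponentsWithStats(m.astype(np.uint8))
for i in np.argsort(-stt[1:,4])[:3]+1: print('red',stt[i],c[i].round(1),'z96',toplane('wrist',c[i],92)[0].round(1))
# dark hole on leaf near predicted location
p=toplane
ci=camera_info('wrist');E=np.array(ci['extrinsics']); q=E@np.array([455,78.5,69,1]); uv=(ci['fx']*q[0]/q[2]+ci['cx'],ci['fy']*q[1]/q[2]+ci['cy']); print('pred hole px',np.round(uv,1))
g=cv2.cvtColor(im,cv2.COLOR_RGB2GRAY); u,v=map(int,uv); print(g[v-16:v+17:2,u-16:u+17:2])
st()
```

```text
side leaf_tip []
side leaf_hole [([453.1, 86.5, 89.0], 0.76)]
side union [([465.6, 155.3, 17.4], 0.55)]
t 21.15 p [488.4  -3.2 260.3] R [[0.13, 0.992, 0.0], [0.992, -0.13, 0.0], [0.0, -0.0, -1.0]] w 42.507338538542214 F [-0.3  0.7 -0.3] gf 0.0
wrist leaf_tip [([446.7, 45.0, 61.8], 0.96)]
wrist leaf_hole [([455.5, 78.5, 68.4], 0.87)]
wrist pin [([499.4, 72.4, 22.3], 0.93)]
wrist leaf_hinge []
red [269 100  19  19 270] [278.2 109.3] z96 [[500.2  72.4]]
red [367 127   2   2   2] [367.5 127.5] z96 [[585.9  43.8]]
red [370 132   2   2   2] [370.5 132.5] z96 [[588.7  38.6]]
pred hole px [234.6 108.8]
[[252 252 252 252 252 252 253 253 252 252 252 252 252 252 252 252 253]
 [252 252 252 252 252 252 252 252 252 252 252 252 252 252 252 252 252]
 [252 252 252 252 252 252 252 253 253 253 253 253 252 252 252 252 252]
 [252 252 252 252 252 253 253 241 223 204 230 249 253 253 252 252 252]
 [252 252 252 252 253 251 184 138 136 135 132 162 241 253 252 252 252]
 [252 252 252 253 252 186 130 118 127 120 127 150 157 246 253 252 252]
 [252 252 253 253 245 135 126  95  69  58  62 118 135 184 253 253 252]
 [252 252 252 253 223 122  91  71  58  55  44  53 111 136 248 253 252]
 [252 252 253 253 211 128 108  70  58  54  44  48 113 134 235 253 252]
 [252 252 252 253 226 129 141  74  61  58  45  50 114 134 237 253 253]
 [252 252 252 253 248 135 136  99  69  63  55  93 135 158 253 253 252]
 [253 252 252 253 253 204 130 160 133 108  98 131 130 223 253 252 252]
 [252 252 252 252 253 252 200 140 128 138 135 124 211 253 253 252 252]
 [252 252 252 252 252 253 253 241 213 183 202 238 253 253 252 252 252]
 [252 252 252 252 252 252 253 253 253 253 253 253 253 252 252 252 252]
 [253 252 252 252 252 253 252 253 252 252 252 252 252 252 252 252 252]
 [253 252 252 252 252 252 252 252 252 252 252 252 252 252 252 252 252]]
t 21.4 p [488.4  -3.2 260.3] R [[0.13, 0.992, -0.0], [0.992, -0.13, 0.0], [0.0, -0.0, -1.0]] w 42.95938029284198 F [0.  0.6 0.2] gf 0.0
```

Run:
```python
from h import *
s=st(); plan([498.6,72.9,130],-.131,s); plan([498.6,72.9,75],-.131,s)
```

```text
t 21.4 p [488.4  -3.2 260.3] R [[0.13, 0.992, -0.0], [0.992, -0.13, 0.0], [0.0, -0.0, -1.0]] w 42.95938029284198 F [0.  0.6 0.2] gf 0.0
d [ 7.68  0.02 13.03] az 0.001
d [ 7.68  0.02 18.53] az 0.001
```

Call:
move_arm(
  series=[
    {"grip":0.4,"dx":4,"dy":0,"dz":2,"ax":0,"ay":0,"az":0},
    {"grip":0.4,"dx":7.7,"dy":0,"dz":5,"ax":0,"ay":0,"az":0},
    {"grip":0.4,"dx":7.7,"dy":0,"dz":10,"ax":0,"ay":0,"az":0},
    {"grip":0.4,"dx":7.7,"dy":0,"dz":13,"ax":0,"ay":0,"az":0},
    {"grip":0.4,"dx":7.7,"dy":0,"dz":15,"ax":0,"ay":0,"az":0},
    {"grip":0.4,"dx":7.7,"dy":0,"dz":17,"ax":0,"ay":0,"az":0},
    {"grip":0.4,"dx":7.7,"dy":0,"dz":18.5,"ax":0,"ay":0,"az":0},
    {"grip":0.4,"dx":7.7,"dy":0,"dz":18.5,"ax":0,"ay":0,"az":0},
    {"grip":0.4,"dx":7.7,"dy":0,"dz":18.5,"ax":0,"ay":0,"az":0},
  ],
)

```text
time: 22.3
ee_pos: [498.6, 73.4, 75.8]
orientation: [[0.13, 0.992, 0.0], [0.992, -0.13, 0.0], [0.0, 0.0, -1.0]]
ft_force: [1.0, 0.5, 0.2]
grip_width: 34.2
grip_force: 0.0
```

Call:
move_arm(
  series=[
    {"grip":0,"dx":0,"dy":0,"dz":0,"ax":0,"ay":0,"az":0},
    {"grip":0,"dx":0,"dy":0,"dz":0,"ax":0,"ay":0,"az":0},
    {"grip":0,"dx":0,"dy":0,"dz":0,"ax":0,"ay":0,"az":0},
    {"grip":0,"dx":0,"dy":0,"dz":0,"ax":0,"ay":0,"az":0},
    {"grip":0,"dx":0,"dy":0,"dz":0,"ax":0,"ay":0,"az":0},
    {"grip":0,"dx":0,"dy":0,"dz":0,"ax":0,"ay":0,"az":0},
  ],
  grip_force=60,
)

```text
time: 22.9
ee_pos: [499.3, 73.4, 76.5]
orientation: [[0.13, 0.992, 0.002], [0.992, -0.13, -0.0], [0.0, 0.002, -1.0]]
ft_force: [-1.2, -0.8, 7.9]
grip_width: 15.7
grip_force: 58.8
```

Run:
```python
from h import *
s=st(); print(np.round(s['ft_torque'],2)); get_image('side'); lm('side',['leaf_hole','leaf_tip','pin'])
```

```text
t 22.9 p [499.3  73.4  76.5] R [[0.13, 0.992, 0.002], [0.992, -0.13, -0.0], [0.0, 0.002, -1.0]] w 15.708270102379359 F [-1.2 -0.8  7.9] gf 58.762704469263554
[-0.04  0.26 -0.05]
side leaf_hole [([453.8, 82.0, 71.2], 0.76)]
side leaf_tip [([455.2, 46.3, 66.2], 0.54)]
side pin [([499.8, 75.6, 19.7], 0.62)]
```

Call:
move_arm(
  series=[
    {"grip":0,"dx":0,"dy":0,"dz":-2,"ax":0,"ay":0,"az":0},
    {"grip":0,"dx":0,"dy":0,"dz":-4,"ax":0,"ay":0,"az":0},
    {"grip":0,"dx":0,"dy":0,"dz":-6,"ax":0,"ay":0,"az":0},
    {"grip":0,"dx":0,"dy":0,"dz":-6.5,"ax":0,"ay":0,"az":0},
    {"grip":0,"dx":0,"dy":-1.5,"dz":-6.5,"ax":0,"ay":0,"az":0},
    {"grip":0,"dx":0,"dy":-3,"dz":-6.5,"ax":0,"ay":0,"az":0},
    {"grip":0,"dx":0,"dy":-4.4,"dz":-6.5,"ax":0,"ay":0,"az":0},
    {"grip":0,"dx":0,"dy":-4.4,"dz":-6.5,"ax":0,"ay":0,"az":0},
    {"grip":0,"dx":0,"dy":-4.4,"dz":-6.5,"ax":0,"ay":0,"az":0},
    {"grip":0,"dx":0,"dy":-4.4,"dz":-6.5,"ax":0,"ay":0,"az":0},
  ],
)

```text
time: 24.1
ee_pos: [455.4, 78.7, 140.3]
orientation: [[0.13, 0.992, 0.0], [0.992, -0.13, 0.0], [0.0, 0.0, -1.0]]
ft_force: [0.0, -0.2, -0.3]
grip_width: 15.7
grip_force: 58.8
```

Run:
```python
from h import *
s=st(); get_image('side'); get_image('wrist'); st(); lm('side',['pin','leaf_hole','union']); lm('wrist',['pin','leaf_hole']); st()
```

```text
t 24.1 p [455.4  78.7 140.3] R [[0.13, 0.992, 0.0], [0.992, -0.13, 0.0], [0.0, 0.0, -1.0]] w 15.653021944840539 F [ 0.  -0.2 -0.3] gf 58.77330564893782
t 24.2 p [455.3  78.9 140.2] R [[0.13, 0.992, 0.0], [0.992, -0.13, 0.001], [0.001, -0.0, -1.0]] w 15.847270446088364 F [-0.9 -0.8 -0.6] gf 58.77363449893892
side pin [([456.2, 76.8, 83.9], 0.67)]
side leaf_hole [([454.8, 82.0, 69.7], 0.65)]
side union []
wrist pin [([457.4, 81.0, 85.4], 0.77)]
wrist leaf_hole [([455.1, 81.1, 67.2], 0.83)]
t 24.45 p [454.9  79.  140.3] R [[0.13, 0.992, -0.0], [0.992, -0.13, 0.0], [0.0, -0.0, -1.0]] w 15.8865848039377 F [ 0.5  0.9 -0.9] gf 58.773853685706854
```

Call:
move_arm(
  series=[
    {"grip":0,"dx":0,"dy":0,"dz":1,"ax":0,"ay":0,"az":0},
    {"grip":0,"dx":0,"dy":0,"dz":1.4,"ax":0,"ay":0,"az":0},
    {"grip":0,"dx":0,"dy":0,"dz":1.7,"ax":0,"ay":0,"az":0},
    {"grip":0,"dx":0,"dy":0,"dz":2,"ax":0,"ay":0,"az":0},
    {"grip":0,"dx":0,"dy":0,"dz":2.4,"ax":0,"ay":0,"az":0},
    {"grip":0,"dx":0,"dy":0,"dz":2.4,"ax":0,"ay":0,"az":0},
  ],
)

```text
time: 25.05
ee_pos: [454.5, 78.9, 115.8]
orientation: [[0.13, 0.992, -0.001], [0.992, -0.13, 0.0], [-0.0, -0.001, -1.0]]
ft_force: [0.1, -0.1, -0.2]
grip_width: 15.5
grip_force: 58.8
```

Call:
move_arm(
  series=[
    {"grip":0,"dx":0,"dy":0,"dz":0.5,"ax":0,"ay":0,"az":0},
    {"grip":0,"dx":0,"dy":0,"dz":1,"ax":0,"ay":0,"az":0},
    {"grip":0,"dx":0,"dy":0,"dz":1.4,"ax":0,"ay":0,"az":0},
    {"grip":0,"dx":0,"dy":0,"dz":1.8,"ax":0,"ay":0,"az":0},
    {"grip":0,"dx":0,"dy":0,"dz":2.2,"ax":0,"ay":0,"az":0},
    {"grip":0,"dx":0,"dy":0,"dz":2.2,"ax":0,"ay":0,"az":0},
  ],
)

```text
time: 25.65
ee_pos: [454.4, 78.9, 93.7]
orientation: [[0.13, 0.992, -0.001], [0.992, -0.13, 0.0], [0.0, -0.001, -1.0]]
ft_force: [0.0, 0.0, -0.2]
grip_width: 15.7
grip_force: 58.8
```

Call:
move_arm(
  series=[
    {"grip":0,"dx":0,"dy":0,"dz":0.4,"ax":0,"ay":0,"az":0},
    {"grip":0,"dx":0,"dy":0,"dz":0.8,"ax":0,"ay":0,"az":0},
    {"grip":0,"dx":0,"dy":0,"dz":1.1,"ax":0,"ay":0,"az":0},
    {"grip":0,"dx":0,"dy":0,"dz":1.3,"ax":0,"ay":0,"az":0},
    {"grip":0,"dx":0,"dy":0,"dz":1.4,"ax":0,"ay":0,"az":0},
    {"grip":0,"dx":0,"dy":0,"dz":1.4,"ax":0,"ay":0,"az":0},
  ],
)

```text
time: 26.25
ee_pos: [454.9, 78.8, 80.5]
orientation: [[0.13, 0.992, 0.0], [0.992, -0.13, -0.0], [-0.0, 0.0, -1.0]]
ft_force: [-1.1, -2.3, 4.1]
grip_width: 15.5
grip_force: 59.4
```

Call:
move_arm(
  series=[
    {"grip":0,"dx":0,"dy":0,"dz":0.1,"ax":0,"ay":0,"az":0},
    {"grip":0,"dx":0,"dy":0,"dz":0.2,"ax":0,"ay":0,"az":0},
    {"grip":0,"dx":0,"dy":0,"dz":0.3,"ax":0,"ay":0,"az":0},
    {"grip":0,"dx":0,"dy":0,"dz":0.3,"ax":0,"ay":0,"az":0},
    {"grip":0,"dx":0,"dy":0,"dz":0.3,"ax":0,"ay":0,"az":0},
  ],
)

```text
time: 26.75
ee_pos: [455.3, 78.8, 79.9]
orientation: [[0.13, 0.992, 0.0], [0.992, -0.13, -0.002], [-0.002, 0.001, -1.0]]
ft_force: [-15.1, -4.0, 40.2]
grip_width: 15.5
grip_force: 63.8
```

Call:
move_arm(
  series=[
    {"grip":0,"dx":0,"dy":-0.02,"dz":-0.13,"ax":0,"ay":0,"az":0},
    {"grip":0,"dx":0,"dy":-0.04,"dz":-0.13,"ax":0,"ay":0,"az":0},
    {"grip":0,"dx":0,"dy":-0.04,"dz":-0.13,"ax":0,"ay":0,"az":0},
    {"grip":0,"dx":0,"dy":-0.04,"dz":-0.13,"ax":0,"ay":0,"az":0},
  ],
)

```text
time: 27.15
ee_pos: [455.0, 78.8, 80.2]
orientation: [[0.13, 0.992, 0.001], [0.992, -0.13, -0.001], [-0.001, 0.001, -1.0]]
ft_force: [-8.6, -2.7, 23.7]
grip_width: 15.5
grip_force: 61.4
```

Run:
```python
from h import *
s=st(); print(np.round(s['ft_torque'],2)); get_image('side');get_image('wrist'); lm('side',['pin','leaf_hole','leaf_tip','union','fitting']); lm('wrist',['pin','leaf_hole']); get_image('top'); lm('top',['fitting','gauge','ptfe','spanner']); st()
```

```text
t 27.15 p [455.   78.8  80.2] R [[0.13, 0.992, 0.001], [0.992, -0.13, -0.001], [-0.001, 0.001, -1.0]] w 15.503542983455922 F [-8.6 -2.7 23.7] gf 61.449653537356426
[-0.73  1.6   0.03]
side pin [([452.5, 76.2, 25.6], 0.45)]
side leaf_hole [([455.8, 82.1, 67.3], 0.62)]
side leaf_tip [([452.6, 48.1, 59.3], 0.83), ([450.1, -293.8, 4.7], 0.39)]
side union [([400.1, -479.0, -0.3], 0.49)]
side fitting [([447.6, -293.1, 7.9], 0.6)]
wrist pin [([456.2, 80.4, 22.1], 0.81)]
wrist leaf_hole []
top fitting [([505.9, -419.5, 6.6], 0.65), ([452.7, -292.6, 4.0], 0.42)]
top gauge [([465.4, 364.6, -2.5], 0.94)]
top ptfe [([506.8, -425.1, 6.3], 0.63)]
top spanner [([394.1, -477.4, 0.4], 0.72)]
t 27.85 p [455.   78.8  80.2] R [[0.13, 0.992, 0.001], [0.992, -0.13, -0.001], [-0.001, 0.001, -1.0]] w 15.99773686155133 F [-7.4 -3.5 23.7] gf 61.4523358108454
```

```bash
python3 -c "
from plant import *
print(finish_job())"
```

```text
the job is handed in; nothing more can be done
None
```

I handed the job in at about 28 s of the 72 s. The fitting lies in the tray, the union is seated in the nest with the leaf shut over it, and the pin is home and held down with about 24 N; the gauge, tape and spanner stayed where they were. `finish_job` returned no score.

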